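# Line up the bench containers by height

### The job

Put the bench's four capped containers back in line on the wooden board, one standing in the middle of each round mark, in order of height: the tallest on the mark next to the red end stop, then each next shorter one, down to the shortest next to the grey end stop. Keep them upright all the while, and let go of them all at the end.

Things in the scene. Friction and masses are not known exactly. Their poses are not given: they have to be found in the camera images.
- can_center (a point): spray can, aluminium with a white band and a blue cap; upright straight-sided cylinder, 50 mm diameter over its whole length (the cap is at most 1 mm smaller in radius), 150 mm high, cap included. This point is its centre, half-way up (75 mm above its base and 75 mm below its top); z is its axis. Starts standing on the bench (z = 0). Can be gripped by the cap from above.
- amber_center (a point): amber glass bottle with a paper label and a black cap; upright straight-sided cylinder, 54 mm diameter over its whole length (the cap is at most 1 mm smaller in radius), 120 mm high, cap included. This point is its centre, half-way up (60 mm above its base and 60 mm below its top); z is its axis. Starts standing on the bench (z = 0). Can be gripped by the cap from above.
- tub_center (a point): white plastic tub with a grey band and a green cap; upright straight-sided cylinder, 52 mm diameter over its whole length (the cap is at most 1 mm smaller in radius), 92 mm high, cap included. This point is its centre, half-way up (46 mm above its base and 46 mm below its top); z is its axis. Starts standing on the bench (z = 0). Can be gripped by the cap from above.
- tin_center (a point): steel tin with a paper label and a yellow lid; upright straight-sided cylinder, 54 mm diameter over its whole length (the cap is at most 1 mm smaller in radius), 64 mm high, cap included. This point is its centre, half-way up (32 mm above its base and 32 mm below its top); z is its axis. Starts standing on the bench (z = 0). Can be gripped by the cap from above.
- mark_a: round black mark with a white ring, 66 mm across, 2 mm thick, fixed on the wooden board: the first of four alike in a straight row, 90 mm apart, counted from the board's end on the robot's right (-y). Origin at its underside's centre, 12 mm above the bench; its top, where a container stands, 14 mm above the bench. Its y axis runs along the row, within 0.25 rad of world y; x across it.
- mark_b: round black mark with a white ring, 66 mm across, 2 mm thick, fixed on the wooden board: the second of four alike in a straight row, 90 mm apart, counted from the board's end on the robot's right (-y). Origin at its underside's centre, 12 mm above the bench; its top, where a container stands, 14 mm above the bench. Its y axis runs along the row, within 0.25 rad of world y; x across it.
- mark_c: round black mark with a white ring, 66 mm across, 2 mm thick, fixed on the wooden board: the third of four alike in a straight row, 90 mm apart, counted from the board's end on the robot's right (-y). Origin at its underside's centre, 12 mm above the bench; its top, where a container stands, 14 mm above the bench. Its y axis runs along the row, within 0.25 rad of world y; x across it.
- mark_d: round black mark with a white ring, 66 mm across, 2 mm thick, fixed on the wooden board: the fourth of four alike in a straight row, 90 mm apart, counted from the board's end on the robot's right (-y). Origin at its underside's centre, 12 mm above the bench; its top, where a container stands, 14 mm above the bench. Its y axis runs along the row, within 0.25 rad of world y; x across it.
- red_stop: red end stop, a fixed post 20 mm in diameter (26 mm at the foot) and 40 mm high at one end of the board, 73 mm from the centre of the last mark there, on the line of the marks; which end changes from start to start. Origin at the centre of its underside, 12 mm above the bench.
- grey_stop: grey end stop, same shape and size as the red one, at the other end of the board. Origin at the centre of its underside, 12 mm above the bench.
Not all that is in view belongs to the job. What is shaped like the part that bears tin_center but blue or purple is not meant. What is shaped like the part that bears tub_center but purple is not meant.

How it is judged:
At the end, for the whole second after the job is handed in: Each container stands centred within 13 mm of its own mark, tallest next to the red stop and falling in height to the grey stop, upright within 0.1 rad, on the mark (height within 6 mm), released and at rest (((horizontal distance between red_stop and mark_a below 0.11 m and horizontal distance between can_center and mark_a below 0.013 m and horizontal distance between amber_center and mark_b below 0.013 m and horizontal distance between tub_center and mark_c below 0.013 m and horizontal distance between tin_center and mark_d below 0.013 m) or (horizontal distance between red_stop and mark_d below 0.11 m and horizontal distance between can_center and mark_d below 0.013 m and horizontal distance between amber_center and mark_c below 0.013 m and horizontal distance between tub_center and mark_b below 0.013 m and horizontal distance between tin_center and mark_a below 0.013 m)) and height (world z) of can_center between 0.083 and 0.095 m and angle between each of can_center, amber_center, tub_center, tin_center's own z axis and vertical below 0.1 rad and linear speed of each of can, amber, tub, tin below 0.02 m/s and angular speed of each of can, amber, tub, tin below 0.2 rad/s and height (world z) of amber_center between 0.068 and 0.08 m and height (world z) of tub_center between 0.054 and 0.066 m and height (world z) of tin_center between 0.04 and 0.052 m); the robot touches nothing.
It fails at once if a container is tipped over (more than 0.6 rad from upright) (angle between any of can_center, amber_center, tub_center, tin_center's own z axis and vertical above 0.6 rad).
It also fails if it takes over 104 s, if anything falls off the work surface, if the arm or the gripper's body presses on something with over 40 N, if the wrist force passes 120 N, or if a joint passes its speed limit or range.

### The arm

A 6-joint arm with a two-finger parallel gripper is mounted at the origin on the work surface. World frame = base frame: x ahead of the robot, y to its left, z up, the work surface at z = 0. Lengths are in m, angles in rad, forces in N, time in s.
With the tool pointing down it reaches from about 0.275 to 0.75 m from the base axis. Payload 10.2 kg.
Tool frame: the origin (TCP) lies at the very end of the fingers, on their centre line; the grasp point (between the pads) lies 19 mm behind it; y points along the fingers, x is the direction in which the jaws open and shut, and the axes are right-handed (so a half turn about y gives the same grasp; the last joint's range is limited). The gripper opens to 88 mm and grips with 3 to 60 N. Pads are 18 mm wide; open, the fingers measure 123 mm over their backs; the gripper's body (75 mm by 187 mm) begins 45 mm behind the grasp point.
Start: joints at [0.887, 0.313, 1.498, -0, 1.331, -0.223], TCP at [0.233, 0.47, 0.205] pointing down, gripper open.
Joint ranges: [-2.94, 2.94], [-0.97, 2.17], [0.19, 2.56], [-1.23, 4.37], [0.02, 3.11], [-2.88, 2.88]. Speed limits (rad/s): [2.39, 2.39, 3.01, 3.14, 3.14, 3.14].

### API

Orientations are given as a unit quaternion [w, x, y, z].
In Python, from workcell import robot gives the robot as it stands.
- The arm moves only by the tool arm_command, never from a script. Its argument "plan" is a list of rows, each a list of 7 numbers: the shift along the tool's x, y, z in mm, then the turn, a rotation vector about the tool's x, y, z in rad, then the opening, from 0 (shut) to 1 (fully open). A call has 1 to 20 rows; each row is the pose to reach, as a shift and turn from the pose measured when the call began, along the tool's axes at that moment; what a row does not reach only later rows make up. A row lasts 1/8 s, in which the tool goes at most 62.5 mm and 10.7 degrees, less where a joint would pass 70% of its speed; a pose out of reach is approached as far as the arm can. A call with a gripper value outside its range is refused whole. The fingers move at their own pace and stop on an object; "grip_force" is the grip in N (left out, the last holds). Time passes only in rows, so rows that repeat a pose let the fingers close. It gives the time, the measured TCP pose, the force and the opening at its end, in the units of the state.
- robot.get_obs(): the state, without advancing time (a new reading comes with each control period).
- robot.grab_frame(name): name is "scene" or "top"; returns the picture (384x512x3 uint8, red, green, blue); there is no depth.
- robot.camera_model(name): a dict with "K" (3x3 intrinsics, pixels), "eye" and "orientation" of the camera in the world. Camera axes: x right, y down, z forward; pixel columns grow to the right and rows downward; lengths in m; the calibration is good to about 2 mm. A picture is of the moment at which its call begins. camera_model takes no time and is no camera call.
- robot.sign_off(): hands the job in, once; it reports no verdict.
The state is a dict: "t": time; "q": joint angles; "qd": joint speeds; "tau": joint torques, N m; "ee_pos": TCP position; "tcp_rot": TCP orientation; "contact_force": force on the tool from outside, world axes, zero at the start; "ft_torque": the same for the moment, N m; "gripper_width": finger opening in m.
Only numpy, scipy, OpenCV 4.12 (cv2) and the standard library are available. Lean on these libraries where they do the work, as an engineer would, in place of code of your own. Each camera call takes 0.05 s, during which the arm holds its last target.

## Working session

There is one attempt and no reset: what is moved stays moved. The work goes in short steps, Python scripts to look and compute and a tool call to move; the robot and the scene stay as the last step left them, time stands still between calls to the robot, and variables do not carry over. Pictures are saved under pics/ and viewed, and the job is handed in when it is done.

Besides the shell and the picture viewer there is one more tool, called as name(argument=value, ...) on one line, values as JSON. arm_command: Moves the arm, as the interface text tells. Its arguments: {"type":"object","properties":{"plan":{"type":"array","items":{"type":"array","items":{"type":"number"}}},"grip_force":{"type":"number"}},"required":["plan"]}

```bash
mkdir -p pics
python3 - <<'E'
from workcell import robot
import cv2
for n in("scene","top"):
    im=robot.grab_frame(n); cv2.imwrite(f"pics/{n}0.png",im[:,:,::-1])
    c=robot.camera_model(n); print(n,c)
o=robot.get_obs(); print(o)
E
```

```text
scene {'K': array([[349.72796279,   0.        , 259.58987978],
       [  0.        , 349.72796279, 192.5072924 ],
       [  0.        ,   0.        ,   1.        ]]), 'eye': array([ 0.9604469 , -0.39979127,  0.64135083]), 'orientation': array([-0.36148907,  0.8411236 ,  0.37225615, -0.15251917])}
top {'K': array([[425.05959953,   0.        , 261.3304757 ],
       [  0.        , 425.05959953, 190.99033854],
       [  0.        ,   0.        ,   1.        ]]), 'eye': array([0.41670743, 0.0080415 , 0.97109144]), 'orientation': array([-0.05362119,  0.70827654, -0.70276938,  0.03980343])}
{'t': 0.1, 'q': array([ 8.86586106e-01,  3.13377470e-01,  1.49832542e+00, -2.19992373e-06,
        1.33100799e+00, -2.23401478e-01]), 'qd': array([ 0.00113715, -0.00179221, -0.00222932, -0.00046953, -0.0006702 ,
       -0.00094132]), 'tau': array([ 2.50124438e-03, -4.02811110e+01, -2.52645385e+01,  6.95321127e-02,
        3.42268660e-02, -5.17952230e-05]), 'ee_pos': array([0.23330446, 0.47003571, 0.20404024]), 'tcp_rot': array([-0.60084307,  0.60110191,  0.37222798, -0.37297512]), 'contact_force': array([ 0.11228078, -0.03917934, -0.12062495]), 'ft_torque': array([-0.0148612 , -0.04357273,  0.04698777]), 'gripper_width': 0.0878214749939996}
```

View pics/scene0.png

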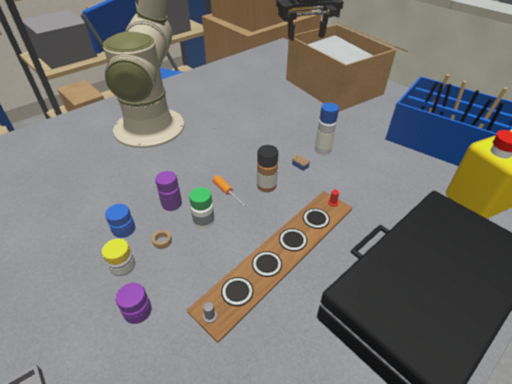

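View pics/top0.png

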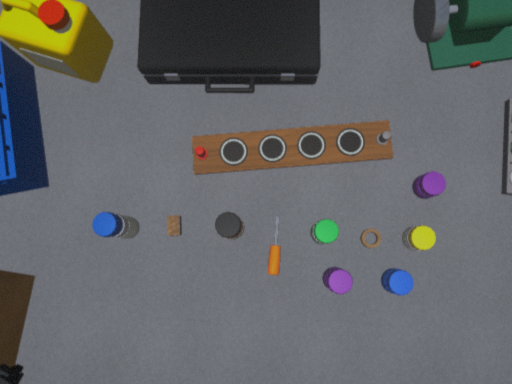

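The scene view shows the can (328,128), amber (267,168), tub (201,206) and tin (118,257), with distractors in purple and blue. The red stop (334,198) is at the far end and the grey one (209,312) at the near end. In the top view, red (200,153) is on the left, which is +y, so the can goes on mark_d and the tin on mark_a.

```bash
cat > h.py <<'E'
import numpy as np, cv2
from scipy.spatial.transform import Rotation as R
from workcell import robot
def rot(q): return R.from_quat([q[1],q[2],q[3],q[0]]).as_matrix()
def ray(cam,uv,z):
    c=robot.camera_model(cam); d=rot(c['orientation'])@np.linalg.solve(c['K'],[uv[0],uv[1],1.])
    return c['eye']+d*(z-c['eye'][2])/d[2]
def proj(cam,p):
    c=robot.camera_model(cam); v=c['K']@(rot(c['orientation']).T@(np.asarray(p)-c['eye'])); return v[:2]/v[2]
RNG=dict(blue=((100,150,60),(125,255,255)),green=((45,120,60),(85,255,255)),yellow=((22,150,90),(35,255,255)),black=((0,0,0),(179,255,62)),red=((172,150,90),(179,255,255)))
def blobs(im,name,amin=40):
    h=cv2.cvtColor(im,cv2.COLOR_RGB2HSV); m=cv2.inRange(h,*map(np.array,RNG[name]))
    cs,_=cv2.findContours(m,cv2.RETR_EXTERNAL,cv2.CHAIN_APPROX_NONE)
    return [c for c in cs if cv2.contourArea(c)>amin]
E
python3 - <<'E'
from h import *
top=cv2.imread('pics/top0.png')[:,:,::-1].copy()
print(rot(robot.get_obs()['tcp_rot']).round(3))
# caps in top
for n,col,z in(("can","blue",.15),("amber","black",.12),("tub","green",.092),("tin","yellow",.064)):
    for c in blobs(top,col):
        (x,y),r=cv2.minEnclosingCircle(c)
        if r>20 or y<190 : continue
        p=ray("top",(x,y),z); q=ray("top",(x+r,y),z)
        print(n,(round(x),round(y)),p.round(4),"diam",round(2e3*np.linalg.norm(q-p)),"area",cv2.contourArea(c))
# marks: white ring ellipses
hs=cv2.cvtColor(top,cv2.COLOR_RGB2HSV)
m=cv2.inRange(hs,np.array((0,0,0)),np.array((179,255,70)));m[:115]=0;m[180:]=0
cs,_=cv2.findContours(m,cv2.RETR_EXTERNAL,cv2.CHAIN_APPROX_NONE)
P=[]
for c in cs:
    if cv2.contourArea(c)>200:
        e=cv2.fitEllipse(c);p=ray("top",e[0],.014);P.append(p);print("mark",np.round(e[0],1),np.round(e[1],1),p.round(4))
P=np.array(sorted(P,key=lambda p:p[1]));print(np.linalg.norm(np.diff(P,axis=0),axis=1))
print("red",[ (cv2.minEnclosingCircle(c),ray("top",cv2.minEnclosingCircle(c)[0],.052)) for c in blobs(top,"red",15)])
E
```

```text
[[ 0.445 -0.001 -0.896]
 [ 0.896 -0.001  0.445]
 [-0.001 -1.     0.   ]]
can (398, 282) [ 0.3552 -0.2343  0.15  ] diam 56 area 516.0
can (105, 224) [0.4588 0.3281 0.15  ] diam 49 area 425.5
amber (10, 284) [0.3401 0.5222 0.12  ] diam 67 area 325.5
tub (326, 231) [ 0.4516 -0.1079  0.092 ] diam 50 area 421.5
tin (422, 238) [ 0.4398 -0.3128  0.064 ] diam 54 area 439.5
mark [233.  150.8] [17.8 18.4] [0.6368 0.0936 0.014 ]
mark [272.  147.7] [17.8 18.5] [0.6445 0.0038 0.014 ]
mark [310.9 144.6] [17.7 18.5] [ 0.6524 -0.0858  0.014 ]
mark [349.9 141.2] [18.1 18.5] [ 0.6606 -0.1753  0.014 ]
mark [505. 147.] [  3.8 109.6] [ 0.6487 -0.527   0.014 ]
mark [ 28. 148.] [32.4 82.8] [0.6413 0.5716 0.014 ]
[0.35188114 0.0898604  0.08995288 0.09009654 0.47799752]
red []
```

Run:
```python
from h import *
top=cv2.imread('pics/top0.png')[:,:,::-1].copy(); sc=cv2.imread('pics/scene0.png')[:,:,::-1].copy()
g=cv2.cvtColor(top,cv2.COLOR_RGB2HSV)[:,:,2]
m=(g[200:250,205:255]<75).astype(np.uint8)
cs,_=cv2.findContours(m,cv2.RETR_EXTERNAL,cv2.CHAIN_APPROX_NONE);c=max(cs,key=cv2.contourArea)
(x,y),r=cv2.minEnclosingCircle(c);print("amber",x+205,y+200,r,ray("top",(x+205,y+200),.12), "ell",cv2.fitEllipse(c))
A=ray("top",(x+205,y+200),.12)
obj=dict(can=([.4588,.3281],.15,.025),amber=(A[:2],.12,.027),tub=([.4516,-.1079],.092,.026),tin=([.4398,-.3128],.064,.027),markd=([.6368,.0936],.014,.033),marka=([.6606,-.1753],.014,.033))
for im,cam in((top,"top"),(sc,"scene")):
    im=cv2.resize(im,None,fx=1.5,fy=1.5)
    for k,(p,z,r) in obj.items():
        t=np.linspace(0,6.28,60)
        for zz in ([z,0] if z>.02 else [z]):
            pts=np.array([proj(cam,[p[0]+r*np.cos(a),p[1]+r*np.sin(a),zz]) for a in t])*1.5+.25
            cv2.polylines(im,[pts.round().astype(np.int32)],True,(255,0,255) if zz else (0,255,255),1)
    cv2.imwrite(f"pics/ov_{cam}.png",im[:,:,::-1])
```

```text
amber 228.51680755615234 225.34873962402344 13.584029197692871 [0.46003877 0.09029279 0.12      ] ell ((23.386898040771484, 24.82976722717285), (24.03861427307129, 25.76030158996582), 116.49982452392578)
```

View pics/ov_scene.png

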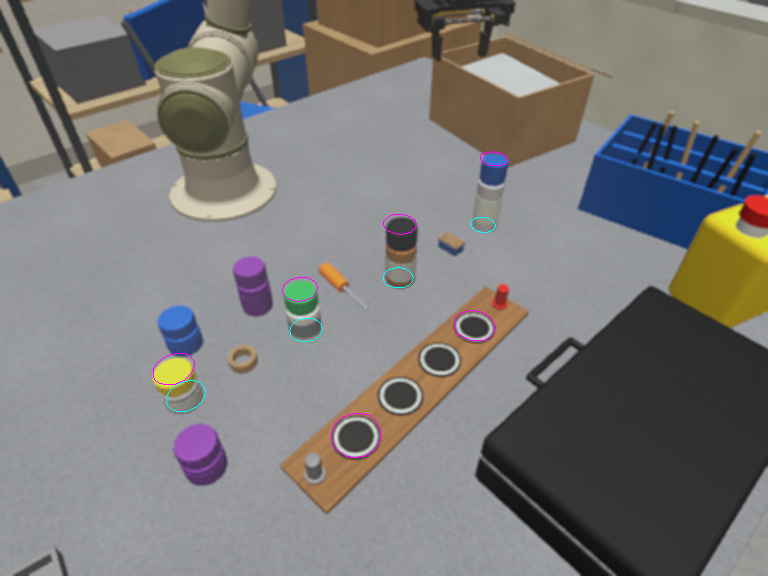

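View pics/ov_top.png

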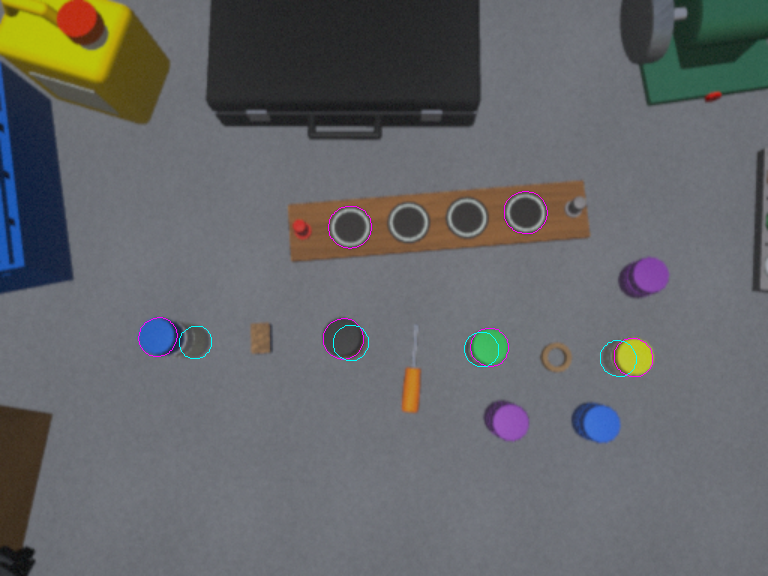

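```bash
cat >> h.py <<'E'
YAW=np.arctan2(.0238,.269)
def go(x,y,z,yaw=YAW):
    o=robot.get_obs(); M=rot(o['tcp_rot']); d=np.array([x,y,z])-o['ee_pos']
    c,s=np.cos(yaw),np.sin(yaw); T=np.array([[c,0,-s],[s,0,c],[0,-1,0]])
    w=R.from_matrix(M.T@T).as_rotvec()
    print("t",round(o['t'],2),"pos",o['ee_pos'].round(4),"w",round(o['gripper_width'],4),"F",o['contact_force'].round(1),"-> shift mm",(M.T@d*1e3).round(1),"turn",w.round(3))
E
python3 - <<'E'
from h import *
go(.4588,.3281,.2)
for uv in((230,83),(230,75),(230,92)): print(ray("top",uv,0),ray("top",uv,.1))
for n,uv,z in(("purptin",(433,184),.064),("purptub",(340,281),.092),("bluetin",(398,282),.064)): print(n,ray("top",uv,z))
print(ray("top",(33,271),.12),ray("top",(33,271),.2))
E
```

```text
t 0.1 pos [0.2333 0.47   0.204 ] w 0.0878 F [ 0.1 -0.  -0.1] -> shift mm [ -26.9    4.  -265.1] turn [ 0.000e+00  1.022e+00 -1.000e-03]
[0.80559926 0.10487983 0.        ] [0.76555238 0.09490772 0.1       ]
[0.82560807 0.10525609 0.        ] [0.78350074 0.09524523 0.1       ]
[0.78321318 0.10445886 0.        ] [0.74547155 0.0945301  0.1       ]
purptin [ 0.55479624 -0.34117145  0.064     ]
purptub [ 0.35095941 -0.13501514  0.092     ]
bluetin [ 0.34808808 -0.25984576  0.064     ]
[0.36618551 0.47843065 0.12      ] [0.37093441 0.4342155  0.2       ]
```

arm_command(plan=[[0,-40,0,0,0,0,1],[0,-60,-20,0,0,0,1],[-5,-60,-65,0,0.15,0,1],[-9,-60,-110,0,0.3,0,1],[-13,-60,-155,0,0.45,0,1],[-18,-60,-200,0,0.62,0,1],[-22,-50,-235,0,0.8,0,1],[-27,-30,-265,0,0.96,0,1],[-27,-10,-265,0,1.022,0,1],[-27,4,-265,0,1.022,0,1],[-27,4,-265,0,1.022,0,1]], grip_force=25)

```text
t: 1.48
ee_pos: [0.4581, 0.3281, 0.1992]
tcp_rot: [-0.706, 0.707, 0.031, -0.033]
contact_force: [0.1, -0.1, 0.8]
gripper_width: 0.088
```

Run:
```python
from h import *
go(.4588,.3281,.12)
cv2.imwrite("pics/s1.png",robot.grab_frame("scene")[:,:,::-1])
```

```text
t 1.48 pos [0.4581 0.3281 0.1992] w 0.088 F [ 0.1 -0.1  0.8] -> shift mm [ 0.9 79.2  0.1] turn [ 0.001  0.001 -0.003]
```

View pics/s1.png

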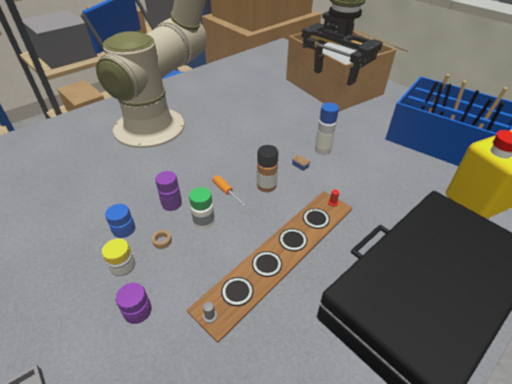

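Run:
```python
from h import *
o=robot.get_obs();M=rot(o['tcp_rot']);p=o['ee_pos']
for s in(-.05,0,.05): print(proj("scene",p+M[:,0]*s).round(), proj("top",p+M[:,0]*s).round())
cv2.imwrite("pics/t1.png",robot.grab_frame("top")[:,:,::-1])
```

```text
[316.  82.] [ 95. 250.]
[332.  88.] [ 94. 223.]
[348.  95.] [ 93. 196.]
```

View pics/t1.png

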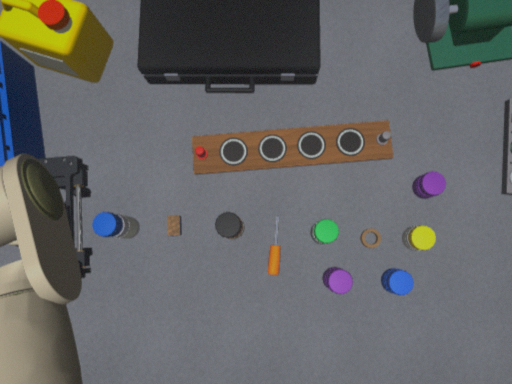

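Run:
```python
import cv2
a=cv2.imread("pics/s1.png")[20:130,270:400];b=cv2.imread("pics/t1.png")[145:285,50:140]
cv2.imwrite("pics/z1.png",cv2.hconcat([cv2.resize(a,(460,390)),cv2.resize(b,(250,390))]))
```

```text
(no output)
```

View pics/z1.png

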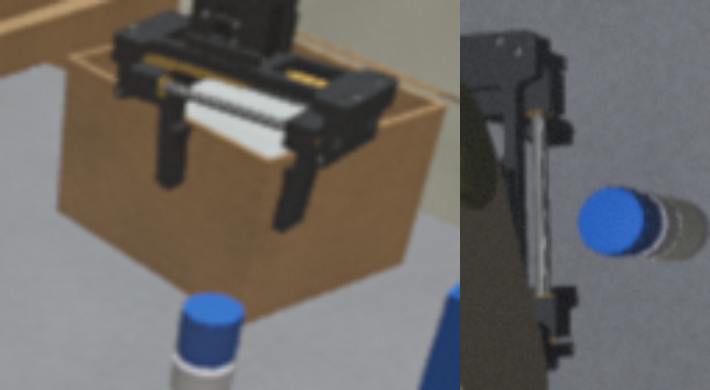

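Run:
```python
from h import *
def P(cam):
    c=robot.camera_model(cam);Rt=rot(c['orientation']).T
    return c['K']@np.hstack([Rt,(-Rt@c['eye'])[:,None]])
# (scene, top) pairs: far(+x?) / near finger tips, centre
for a,b in(((321,73),(88,260)),((350.5,84),(88,192)),((336,78.5),(88,226))):
    X=cv2.triangulatePoints(P("scene"),P("top"),np.array(a,float),np.array(b,float)).ravel();X=X[:3]/X[3]
    print(X.round(3),(proj("scene",X)-a).round(1),(proj("top",X)-b).round(1))
go(.4588,.3281,.12)
```

```text
[0.398 0.334 0.218] [-4.5  0.6] [-3.3 -3.6]
[0.511 0.33  0.232] [-0.2  0. ] [-0.1 -0.1]
[0.455 0.333 0.224] [-2.9  0.5] [-2.  -2.2]
t 1.57 pos [0.4587 0.3284 0.2007] w 0.0884 F [ 0.5  0.4 -0.2] -> shift mm [ 0.1 80.7 -0.3] turn [0.    0.001 0.   ]
```

arm_command(plan=[[0,20,0,0,0,0,1],[0,40,0,0,0,0,1],[0,55,0,0,0,0,1],[0,65,0,0,0,0,1],[0,75,0,0,0,0,1],[0,80,0,0,0,0,1],[0,80,0,0,0,0,1]])

```text
t: 2.45
ee_pos: [0.4587, 0.3283, 0.1206]
tcp_rot: [-0.706, 0.707, 0.032, -0.032]
contact_force: [0.2, 0.3, -1.0]
gripper_width: 0.088
```

Run:
```python
from h import *
go(.4588,.3281,.12)
a=robot.grab_frame("scene")[20:170,260:410,::-1];b=robot.grab_frame("top")[145:285,50:190,::-1]
cv2.imwrite("pics/z2.png",cv2.hconcat([cv2.resize(a,(390,390)),cv2.resize(b,(390,390))]))
```

```text
t 2.45 pos [0.4587 0.3283 0.1206] w 0.088 F [ 0.2  0.3 -1. ] -> shift mm [ 0.1  0.6 -0.3] turn [ 0.001  0.001 -0.   ]
```

View pics/z2.png

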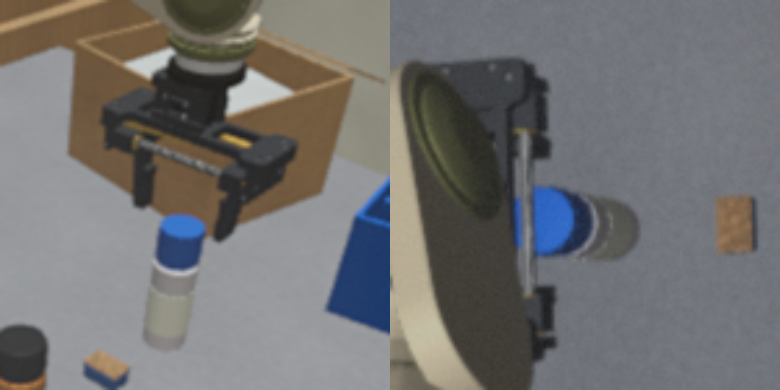

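Run:
```python
from h import *
o=robot.get_obs();M=rot(o['tcp_rot']);p=o['ee_pos']
for dz in(0,.01,.02,.03):
    print(dz,[proj("scene",p+M[:,0]*s+[0,0,dz]).round(1) for s in(-.053,0,.053)],[proj("top",p+M[:,0]*s+[0,0,dz]).round(1) for s in(-.053,0,.053)])
cv2.imwrite("pics/z3.png",cv2.resize(robot.grab_frame("scene")[60:135,290:390,::-1],(800,600),interpolation=cv2.INTER_CUBIC))
```

```text
0 [array([312. , 107.8]), array([327.3, 114.5]), array([343.4, 121.6])] [array([111.1, 251.5]), array([110.2, 224.9]), array([109.3, 198.8])]
0.01 [array([312.4, 104.7]), array([327.9, 111.4]), array([344.1, 118.4])] [array([109.2, 251.5]), array([108.3, 224.7]), array([107.5, 198.3])]
0.02 [array([312.9, 101.6]), array([328.4, 108.2]), array([344.7, 115.2])] [array([107.3, 251.6]), array([106.4, 224.4]), array([105.5, 197.7])]
0.03 [array([313.3,  98.4]), array([328.9, 105. ]), array([345.4, 111.9])] [array([105.3, 251.6]), array([104.4, 224.1]), array([103.6, 197.1])]
```

View pics/z3.png

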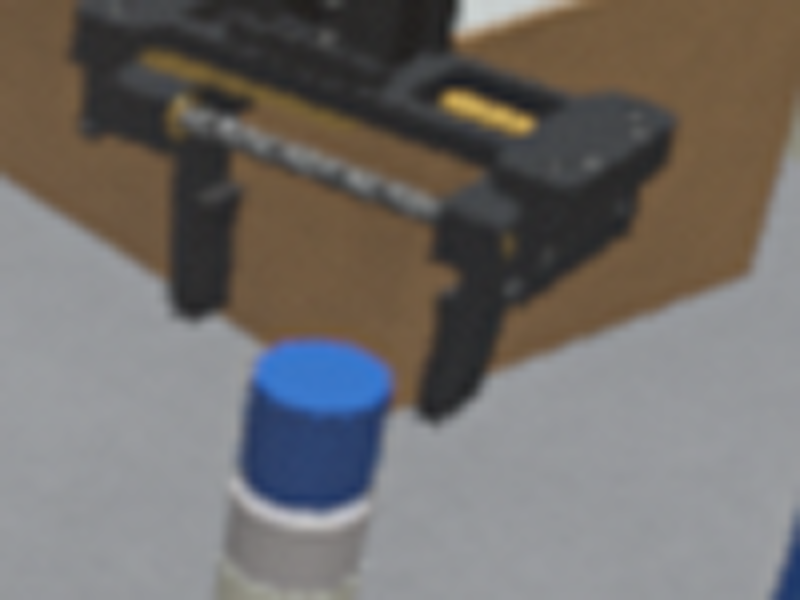

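Both views put the finger tips about level with the cap top, some 25–30 mm above the reported TCP height. Going down another 22 mm is safe under either reading, because the gripper body stays clear. I'll do that and look again.

arm_command(plan=[[0,8,0,0,0,0,1],[0,15,0,0,0,0,1],[0,20,0,0,0,0,1],[0,22,0,0,0,0,1],[0,22,0,0,0,0,1]])

```text
t: 3.22
ee_pos: [0.4589, 0.3284, 0.099]
tcp_rot: [-0.706, 0.706, 0.032, -0.031]
contact_force: [0.5, -0.3, -0.2]
gripper_width: 0.088
```

Run:
```python
from h import *
go(.4588,.3281,.1)
a=robot.grab_frame("scene")[60:160,280:380,::-1];b=robot.grab_frame("top")[165:265,60:160,::-1]
cv2.imwrite("pics/z4.png",cv2.hconcat([cv2.resize(a,(400,400)),cv2.resize(b,(400,400))]))
```

```text
t 3.23 pos [0.4589 0.3284 0.099 ] w 0.088 F [ 0.5 -0.3 -0.2] -> shift mm [-0.1 -1.  -0.3] turn [0.    0.001 0.001]
```

View pics/z4.png

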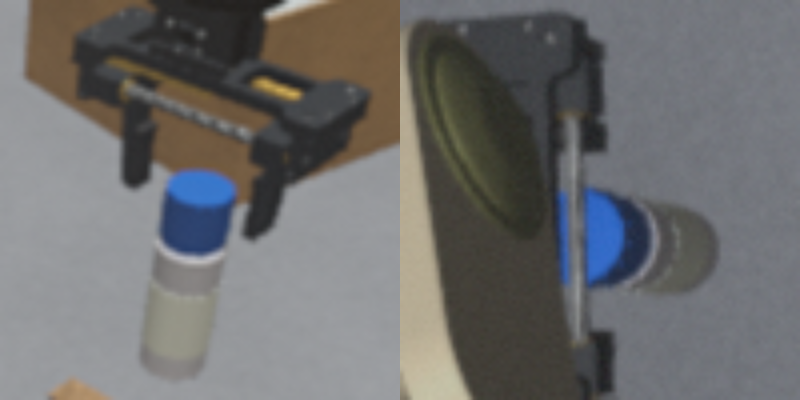

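The tips (314,107) and (342,120) are now about 25 mm below the cap top, still about 26 mm above the reported TCP, and centred on the can. I'll go 6 mm lower and close.

arm_command(plan=[[0,4,0,0,0,0,1],[0,6,0,0,0,0,1],[0,6,0,0,0,0,0],[0,6,0,0,0,0,0],[0,6,0,0,0,0,0],[0,6,0,0,0,0,0],[0,6,0,0,0,0,0],[0,6,0,0,0,0,0]], grip_force=25)

```text
t: 4.32
ee_pos: [0.4592, 0.3285, 0.0934]
tcp_rot: [0.706, -0.706, -0.032, 0.031]
contact_force: [0.7, 0.0, 0.7]
gripper_width: 0.0472
```

Run:
```python
from h import *
go(.4588,.3281,.18)
a=robot.grab_frame("scene")[60:160,280:380,::-1];b=robot.grab_frame("top")[165:265,60:160,::-1]
cv2.imwrite("pics/z5.png",cv2.hconcat([cv2.resize(a,(400,400)),cv2.resize(b,(400,400))]))
```

```text
t 4.33 pos [0.4592 0.3285 0.0934] w 0.0472 F [0.7 0.  0.7] -> shift mm [ -0.3 -86.6  -0.4] turn [0.    0.001 0.002]
```

View pics/z5.png

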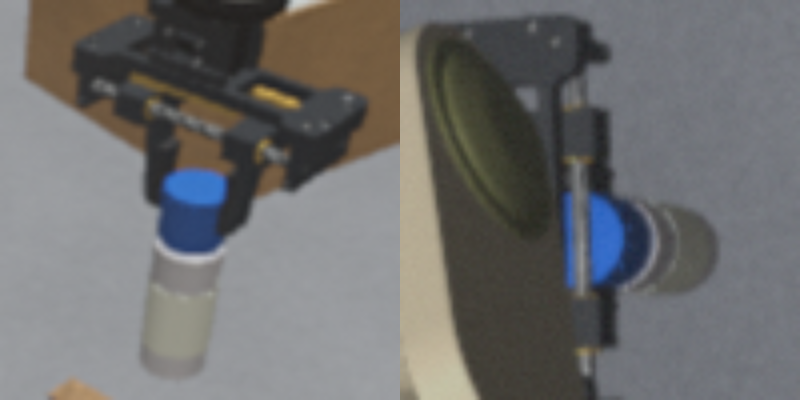

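arm_command(plan=[[0,-5,0,0,0,0,0],[0,-10,0,0,0,0,0],[0,-15,0,0,0,0,0],[0,-20,0,0,0,0,0],[0,-20,0,0,0,0,0]])

```text
t: 5.05
ee_pos: [0.4593, 0.3286, 0.1138]
tcp_rot: [0.707, -0.706, -0.032, 0.031]
contact_force: [0.7, -0.0, -2.9]
gripper_width: 0.0472
```

Run:
```python
from h import *
go(.4588,.3281,.18)
a=robot.grab_frame("scene")[60:160,280:380,::-1];b=robot.grab_frame("top")[165:265,60:160,::-1]
cv2.imwrite("pics/z6.png",cv2.hconcat([cv2.resize(a,(400,400)),cv2.resize(b,(400,400))]))
```

```text
t 5.05 pos [0.4593 0.3286 0.1138] w 0.0472 F [ 0.7 -0.  -2.9] -> shift mm [ -0.4 -66.2  -0.4] turn [-0.     0.001  0.002]
```

View pics/z6.png

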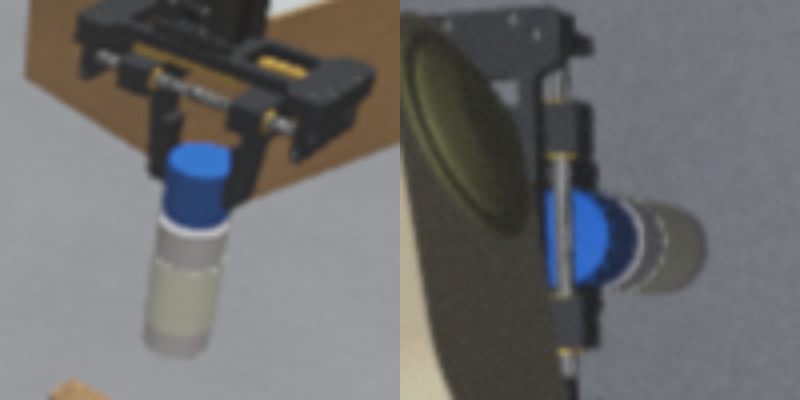

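Run:
```python
from h import *
go(.6370,.0938,.1834)
```

```text
t 5.15 pos [0.4591 0.3285 0.1133] w 0.0474 F [ 0.2  0.5 -2.7] -> shift mm [ 156.4  -69.8 -249.6] turn [0.    0.001 0.001]
```

arm_command(plan=[[0,-15,0,0,0,0,0],[0,-35,0,0,0,0,0],[5,-55,-8,0,0,0,0],[14,-70,-22,0,0,0,0],[27,-70,-43,0,0,0,0],[42,-70,-67,0,0,0,0],[58,-70,-92,0,0,0,0],[74,-70,-118,0,0,0,0],[90,-70,-144,0,0,0,0],[106,-70,-169,0,0,0,0],[121,-70,-193,0,0,0,0],[134,-70,-214,0,0,0,0],[145,-70,-231,0,0,0,0],[152,-70,-243,0,0,0,0],[156,-70,-249,0,0,0,0],[156.4,-70,-249.6,0,0,0,0],[156.4,-70,-249.6,0,0,0,0]])

```text
t: 7.28
ee_pos: [0.6368, 0.0944, 0.1836]
tcp_rot: [0.706, -0.706, -0.032, 0.031]
contact_force: [-0.0, 0.6, -2.1]
gripper_width: 0.0472
```

Run:
```python
from h import *
go(.6370,.0938,.1084)
b=robot.grab_frame("scene")[:,:,::-1];a=b[120:260,230:370]
cv2.imwrite("pics/z7.png",cv2.resize(a,(560,560),interpolation=cv2.INTER_CUBIC))
```

```text
t 7.28 pos [0.6368 0.0944 0.1836] w 0.0472 F [-0.   0.6 -2.1] -> shift mm [ 0.1 75.2 -0.6] turn [-0.     0.002  0.001]
```

View pics/z7.png

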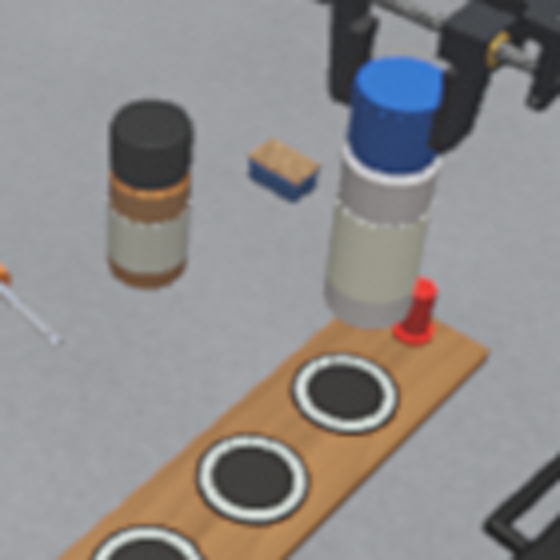

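arm_command(plan=[[0,12,0,0,0,0,0],[0,30,0,0,0,0,0],[0,48,0,0,0,0,0],[0,60,0,0,0,0,0],[0,66,0,0,0,0,0],[0,66,0,0,0,0,0]])

```text
t: 8.07
ee_pos: [0.6368, 0.0945, 0.1175]
tcp_rot: [0.706, -0.706, -0.032, 0.031]
contact_force: [0.8, 0.1, -1.1]
gripper_width: 0.0472
```

```bash
cat >> h.py <<'E'
def chk(name,xy,base,h,r,fn,gz=None):
    im=robot.grab_frame("scene"); u,v=proj("scene",[xy[0],xy[1],base+h/2]).round().astype(int)
    x0,y0=max(u-60,0),max(v-60,0); k=5
    a=cv2.resize(im[y0:y0+120,x0:x0+120],None,fx=k,fy=k,interpolation=cv2.INTER_CUBIC)
    for z,c in((base,(0,255,255)),(base+h,(255,0,255))):
        pts=np.array([(proj("scene",[xy[0]+r*np.cos(t),xy[1]+r*np.sin(t),z])-[x0,y0]+.5)*k for t in np.linspace(0,6.28,60)])
        cv2.polylines(a,[pts.round().astype(np.int32)],True,c,1)
    cv2.imwrite(fn,a[:,:,::-1])
E
python3 - <<'E'
from h import *
go(.6370,.0938,.1084)
chk("can",(.6368,.0936),.0235,.15,.025,"pics/z8.png")
E
```

```text
t 8.07 pos [0.6368 0.0945 0.1175] w 0.0472 F [ 0.8  0.1 -1.1] -> shift mm [ 0.1  9.1 -0.7] turn [-0.     0.002  0.001]
```

View pics/z8.png

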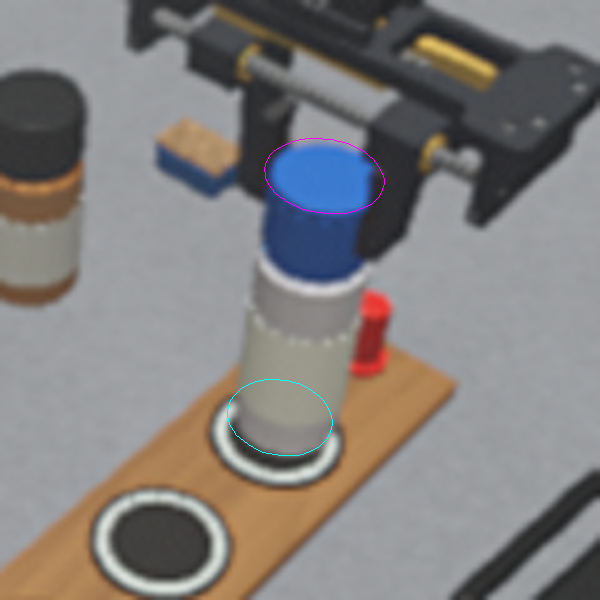

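arm_command(plan=[[0,4,-0.7,0,0,0,0],[0,7,-0.7,0,0,0,0],[0,9,-0.7,0,0,0,0],[0,9.5,-0.7,0,0,0,0],[0,9.5,-0.7,0,0,0,0]])

```text
t: 8.75
ee_pos: [0.6372, 0.0938, 0.1086]
tcp_rot: [0.706, -0.706, -0.033, 0.031]
contact_force: [-0.1, 0.2, -2.1]
gripper_width: 0.0469
```

arm_command(plan=[[0,1,0,0,0,0,0],[0,1.5,0,0,0,0,0],[0,2,0,0,0,0,0],[0,2,0,0,0,0,0]])

```text
t: 9.25
ee_pos: [0.6374, 0.0937, 0.1073]
tcp_rot: [-0.706, 0.706, 0.033, -0.031]
contact_force: [-1.1, 0.2, 5.8]
gripper_width: 0.0474
```

Contact felt at the expected height (+14 mm). Release, rise.

arm_command(plan=[[0,0,0,0,0,0,0.6],[0,0,0,0,0,0,0.7],[0,0,0,0,0,0,1],[0,0,0,0,0,0,1],[0,0,0,0,0,0,1],[0,-15,0,0,0,0,1],[0,-35,0,0,0,0,1],[0,-60,0,0,0,0,1],[0,-75,0,0,0,0,1],[0,-80,0,0,0,0,1]])

```text
t: 10.5
ee_pos: [0.6374, 0.0938, 0.1885]
tcp_rot: [-0.706, 0.706, 0.034, -0.03]
contact_force: [0.3, 0.8, -0.6]
gripper_width: 0.0881
```

Run:
```python
from h import *
go(.4598,.0903,.12)
chk("can",(.6368,.0936),.014,.15,.025,"pics/z9.png")
```

```text
t 10.5 pos [0.6374 0.0938 0.1885] w 0.0881 F [ 0.3  0.8 -0.6] -> shift mm [-177.6   67.7   12.6] turn [0.    0.002 0.005]
```

View pics/z9.png

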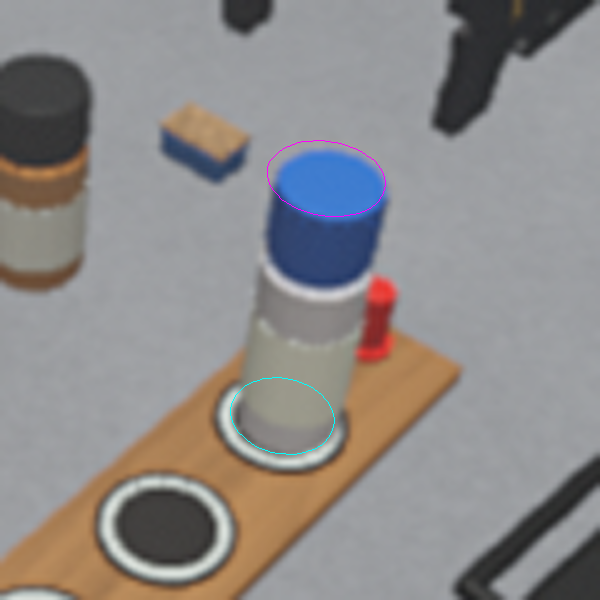

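arm_command(plan=[[-10,0,1,0,0,0,1],[-40,0,3,0,0,0,1],[-75,0,5,0,0,0,1],[-110,0,8,0,0,0,1],[-145,0,10,0,0,0,1],[-170,0,12,0,0,0,1],[-177.6,0,12.6,0,0.002,0.005,1],[-177.6,15,12.6,0,0.002,0.005,1],[-177.6,35,12.6,0,0.002,0.005,1],[-177.6,60,12.6,0,0.002,0.005,1],[-177.6,60,12.6,0,0.002,0.005,1]])

```text
t: 11.92
ee_pos: [0.4589, 0.0903, 0.1261]
tcp_rot: [-0.706, 0.706, 0.03, -0.033]
contact_force: [-0.2, 0.3, 1.6]
gripper_width: 0.0881
```

Run:
```python
from h import *
go(.4598,.0903,.064)
chk("amber",(.4598,.0903),0,.12,.027,"pics/z10.png")
```

```text
t 11.93 pos [0.4589 0.0903 0.1261] w 0.0881 F [-0.2  0.3  1.6] -> shift mm [ 1.2 62.1 -0.1] turn [-0.    -0.    -0.004]
```

View pics/z10.png

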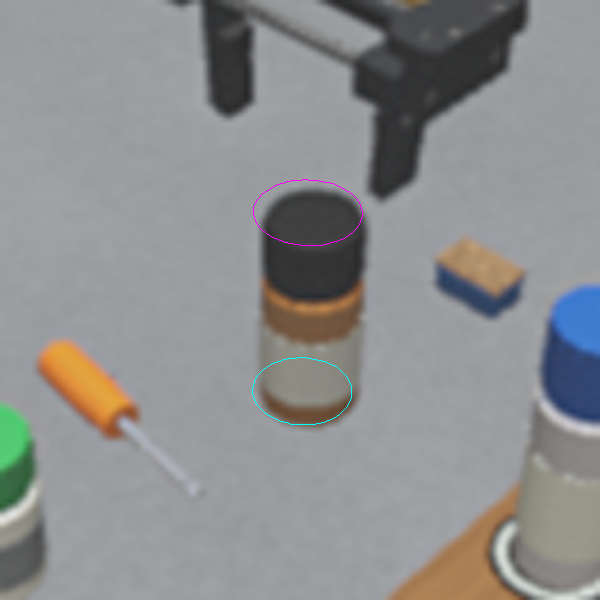

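arm_command(plan=[[1,12,0,0,0,0,1],[1,28,0,0,0,0,1],[1,42,0,0,0,0,1],[1,54,0,0,0,0,1],[1,60,0,0,0,-0.003,1],[1,62,0,0,0,-0.003,1],[1,62,0,0,0,-0.003,1],[1,62,0,0,0,-0.003,0],[1,62,0,0,0,-0.003,0],[1,62,0,0,0,-0.003,0],[1,62,0,0,0,-0.003,0],[1,62,0,0,0,-0.003,0],[1,62,0,0,0,-0.003,0]], grip_force=30)

```text
t: 13.6
ee_pos: [0.4607, 0.0903, 0.0655]
tcp_rot: [-0.706, 0.706, 0.032, -0.031]
contact_force: [1.2, -0.3, 1.2]
gripper_width: 0.0508
```

Run:
```python
from h import *
go(.6445,.0038,.15)
chk("amber",(.4598,.0903),0,.12,.027,"pics/z11.png")
```

```text
t 13.6 pos [0.4607 0.0903 0.0655] w 0.0508 F [ 1.2 -0.3  1.2] -> shift mm [ 175.6  -84.3 -102.4] turn [ 0.    -0.     0.001]
```

View pics/z11.png

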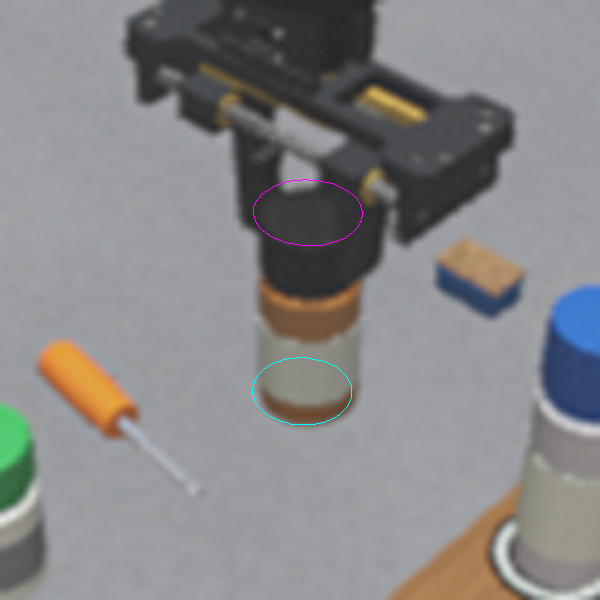

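arm_command(plan=[[0,-8,0,0,0,0,0],[0,-25,0,0,0,0,0],[0,-45,-6,0,0,0,0],[0,-65,-20,0,0,0,0],[4,-80,-40,0,0,0,0],[14,-84,-62,0,0,0,0],[30,-84,-82,0,0,0,0],[50,-84,-95,0,0,0,0],[75,-84,-101,0,0,0,0],[100,-84,-102.4,0,0,0,0],[125,-84,-102.4,0,0,0,0],[147,-84,-102.4,0,0,0,0],[163,-84,-102.4,0,0,0,0],[172,-84,-102.4,0,0,0,0],[175.6,-84,-102.4,0,0,0,0],[175.6,-78,-102.4,0,0,0,0],[175.6,-65,-102.4,0,0,0,0],[175.6,-50,-102.4,0,0,0,0],[175.6,-45,-102.4,0,0,0,0]])

```text
t: 16.02
ee_pos: [0.6438, 0.0039, 0.109]
tcp_rot: [0.707, -0.706, -0.031, 0.031]
contact_force: [-0.3, -0.6, -1.5]
gripper_width: 0.051
```

Run:
```python
from h import *
go(.6455,.0038,.0805)
chk("amber",(.6445,.0038),robot.get_obs()['ee_pos'][2]-.0655,.12,.027,"pics/z12.png")
```

```text
t 16.02 pos [0.6438 0.0039 0.109 ] w 0.051 F [-0.3 -0.6 -1.5] -> shift mm [ 1.8 28.5 -0.2] turn [-0.    -0.    -0.001]
```

View pics/z12.png

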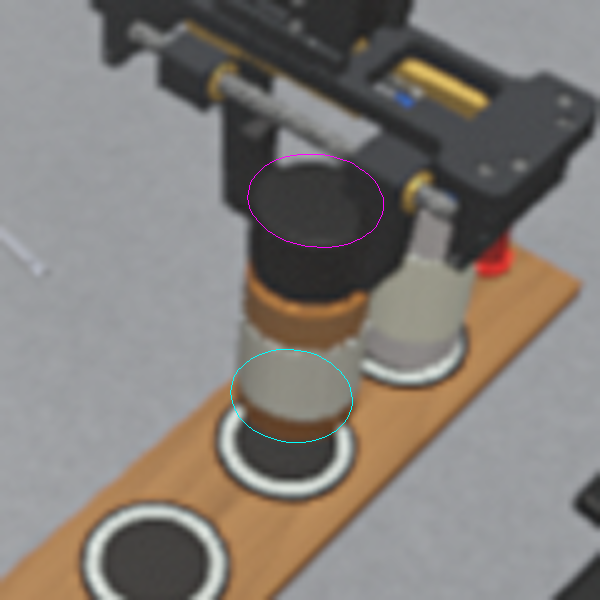

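arm_command(plan=[[1,8,0,0,0,0,0],[1,17,0,0,0,0,0],[1,23,0,0,0,0,0],[1,27,0,0,0,0,0],[1,28.5,0,0,0,0,0],[1,29.5,0,0,0,0,0],[1,29.5,0,0,0,0,0]])

```text
t: 16.95
ee_pos: [0.6449, 0.0039, 0.0797]
tcp_rot: [0.707, -0.706, -0.031, 0.031]
contact_force: [0.0, -0.5, -2.5]
gripper_width: 0.051
```

arm_command(plan=[[0,1,0,0,0,0,0],[0,1.5,0,0,0,0,0],[0,1.5,0,0,0,0,0]])

```text
t: 17.32
ee_pos: [0.6452, 0.0039, 0.0794]
tcp_rot: [-0.706, 0.706, 0.031, -0.031]
contact_force: [-1.5, -0.9, 6.6]
gripper_width: 0.0509
```

Contact. Release, and rise.

arm_command(plan=[[0,0,0,0,0,0,0.64],[0,0,0,0,0,0,0.75],[0,0,0,0,0,0,1],[0,0,0,0,0,0,1],[0,0,0,0,0,0,1],[0,-15,0,0,0,0,1],[0,-40,0,0,0,0,1],[0,-70,0,0,0,0,1],[0,-95,0,0,0,0,1],[0,-110,0,0,0,0,1],[0,-110,0,0,0,0,1]])

```text
t: 18.7
ee_pos: [0.6455, 0.0038, 0.1905]
tcp_rot: [-0.706, 0.707, 0.032, -0.03]
contact_force: [0.8, -0.0, -1.0]
gripper_width: 0.0883
```

Run:
```python
from h import *
go(.4516,-.1079,.036)
chk("amber",(.6445,.0038),.014,.12,.027,"pics/z13.png")
```

```text
t 18.7 pos [0.6455 0.0038 0.1905] w 0.0883 F [ 0.8 -0.  -1. ] -> shift mm [-203.3  154.1  -94.1] turn [ 0.001 -0.     0.002]
```

View pics/z13.png

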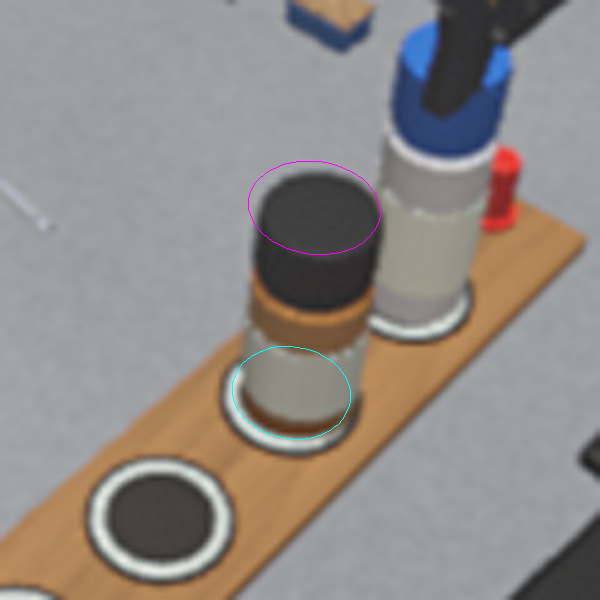

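arm_command(plan=[[-10,0,-4,0,0,0,1],[-40,0,-18,0,0,0,1],[-75,0,-35,0,0.1,0,1],[-110,0,-52,0,0.2,0,1],[-145,10,-68,0,0.3,0,1],[-178,25,-83,0,0.4,0,1],[-198,40,-92,0,0.488,0,1],[-203.3,60,-94.1,0,0.488,0.002,1],[-203.3,80,-94.1,0,0.488,0.002,1],[-203.3,90,-94.1,0,0.488,0.002,1],[-203.3,90,-94.1,0,0.488,0.002,1]])

```text
t: 20.12
ee_pos: [0.4505, -0.1075, 0.0985]
tcp_rot: [0.693, -0.693, 0.142, -0.139]
contact_force: [0.4, -1.1, 0.3]
gripper_width: 0.0883
```

Run:
```python
from h import *
go(.4516,-.1079,.036,-.4)
chk("tub",(.4516,-.1079),0,.092,.026,"pics/z14.png")
```

```text
t 20.12 pos [ 0.4505 -0.1075  0.0985] w 0.0883 F [ 0.4 -1.1  0.3] -> shift mm [ 1.4 62.5  0.1] turn [ 0.     0.    -0.003]
```

View pics/z14.png

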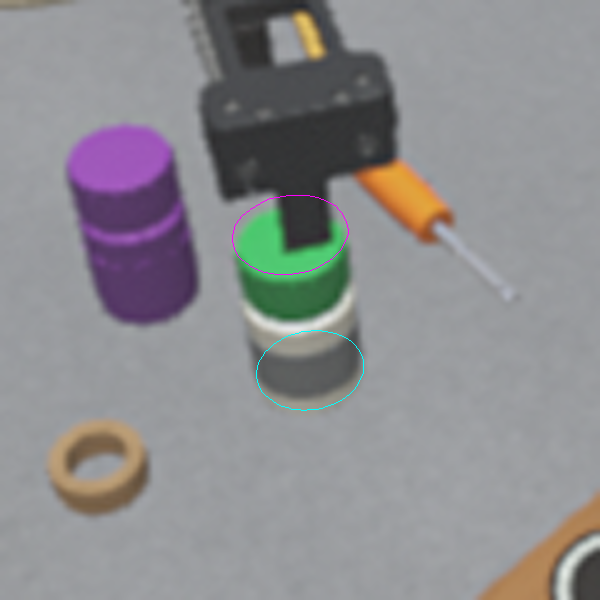

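arm_command(plan=[[1,12,0,0,0,0,1],[1,28,0,0,0,0,1],[1,42,0,0,0,0,1],[1,54,0,0,0,0,1],[1,60,0,0,0,-0.003,1],[1,62,0,0,0,-0.003,1],[1,62,0,0,0,-0.003,1],[1,62,0,0,0,-0.003,0],[1,62,0,0,0,-0.003,0],[1,62,0,0,0,-0.003,0],[1,62,0,0,0,-0.003,0],[1,62,0,0,0,-0.003,0],[1,62,0,0,0,-0.003,0]], grip_force=25)

```text
t: 21.8
ee_pos: [0.4518, -0.1081, 0.0372]
tcp_rot: [-0.693, 0.693, -0.14, 0.141]
contact_force: [0.7, 0.2, 0.7]
gripper_width: 0.0495
```

Run:
```python
from h import *
go(.6524,-.0858,.12)
chk("tub",(.4516,-.1079),0,.092,.026,"pics/z15.png")
```

```text
t 21.8 pos [ 0.4518 -0.1081  0.0372] w 0.0495 F [0.7 0.2 0.7] -> shift mm [176.2 -82.6  98.6] turn [ 0.001 -0.488  0.001]
```

View pics/z15.png

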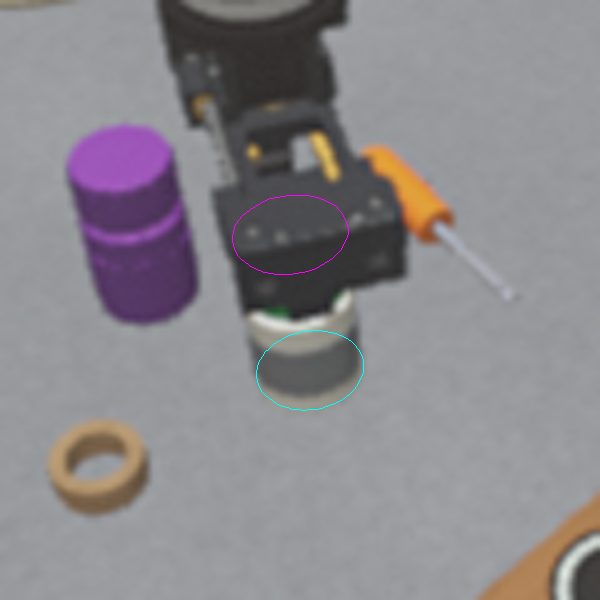

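arm_command(plan=[[0,-8,0,0,0,0,0],[0,-25,0,0,0,0,0],[0,-48,0,0,0,0,0],[8,-70,5,0,-0.05,0,0],[24,-82,13,0,-0.12,0,0],[44,-82.6,25,0,-0.2,0,0],[66,-82.6,37,0,-0.28,0,0],[90,-82.6,50,0,-0.36,0,0],[114,-82.6,64,0,-0.44,0,0],[136,-82.6,76,0,-0.488,0,0],[154,-82.6,86,0,-0.488,0,0],[168,-82.6,94,0,-0.488,0,0],[175,-82.6,98,0,-0.488,0,0],[176.2,-82.6,98.6,0,-0.488,0,0],[176.2,-76,98.6,0,-0.488,0,0],[176.2,-63,98.6,0,-0.488,0,0],[176.2,-50,98.6,0,-0.488,0,0],[176.2,-45,98.6,0,-0.488,0,0],[176.2,-45,98.6,0,-0.488,0,0]])

```text
t: 24.22
ee_pos: [0.6523, -0.0858, 0.082]
tcp_rot: [-0.706, 0.707, 0.031, -0.031]
contact_force: [0.1, -0.0, -2.0]
gripper_width: 0.0493
```

Run:
```python
from h import *
go(.6526,-.086,.0512)
chk("tub",(.6524,-.0858),robot.get_obs()['ee_pos'][2]-.0372,.092,.026,"pics/z16.png")
```

```text
t 24.23 pos [ 0.6523 -0.0858  0.082 ] w 0.0493 F [ 0.1 -0.  -2. ] -> shift mm [ 0.3 30.8 -0.2] turn [ 0.001 -0.     0.   ]
```

View pics/z16.png

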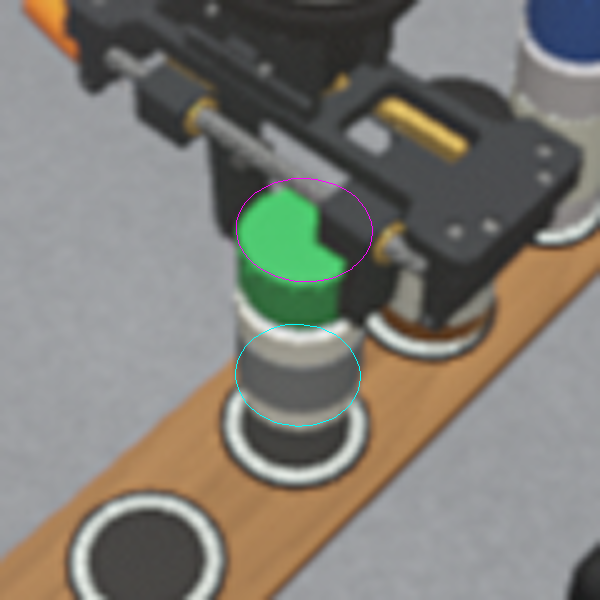

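arm_command(plan=[[0,8,0,0,0,0,0],[0,18,0,0,0,0,0],[0,25,0,0,0,0,0],[0,29,0,0,0,0,0],[0,31,0,0,0,0,0],[0,31.5,0,0,0,0,0],[0,32,0,0,0,0,0],[0,32,0,0,0,0,0]])

```text
t: 25.28
ee_pos: [0.6527, -0.086, 0.0512]
tcp_rot: [-0.706, 0.707, 0.032, -0.03]
contact_force: [-1.5, 0.1, 4.5]
gripper_width: 0.0495
```

arm_command(plan=[[0,0,0,0,0,0,0.62],[0,0,0,0,0,0,0.75],[0,0,0,0,0,0,1],[0,0,0,0,0,0,1],[0,0,0,0,0,0,1],[0,-15,0,0,0,0,1],[0,-40,0,0,0,0,1],[0,-70,0,0,0,0,1],[0,-90,0,0,0,0,1],[0,-100,0,0,0,0,1],[0,-100,0,0,0,0,1]])

```text
t: 26.65
ee_pos: [0.6527, -0.0859, 0.1519]
tcp_rot: [-0.706, 0.707, 0.032, -0.03]
contact_force: [1.2, 0.6, -0.6]
gripper_width: 0.0886
```

Run:
```python
from h import *
go(.4398,-.3128,.07)
go(.4398,-.3128,.07,.5)
chk("tub",(.6524,-.0858),.014,.092,.026,"pics/z17.png")
```

```text
t 26.65 pos [ 0.6527 -0.0859  0.1519] w 0.0886 F [ 1.2  0.6 -0.6] -> shift mm [-232.3   81.6 -207.1] turn [0.002 0.    0.003]
t 26.65 pos [ 0.6527 -0.0859  0.1519] w 0.0886 F [ 1.2  0.6 -0.6] -> shift mm [-232.3   81.6 -207.1] turn [ 0.002 -0.412  0.003]
```

View pics/z17.png

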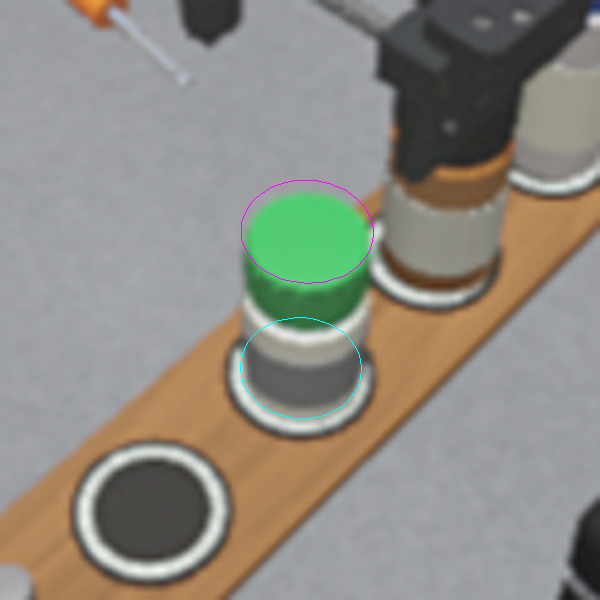

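arm_command(plan=[[-10,0,-9,0,0,0,1],[-35,0,-31,0,-0.05,0,1],[-65,0,-58,0,-0.12,0,1],[-95,0,-85,0,-0.2,0,1],[-125,0,-112,0,-0.28,0,1],[-155,0,-138,0,-0.36,0,1],[-185,5,-165,0,-0.412,0,1],[-212,15,-189,0,-0.412,0,1],[-229,30,-204,0,-0.412,0,1],[-232.3,50,-207.1,0,-0.412,0.003,1],[-232.3,70,-207.1,0,-0.412,0.003,1],[-232.3,80,-207.1,0,-0.412,0.003,1],[-232.3,80,-207.1,0,-0.412,0.003,1]])

```text
t: 28.32
ee_pos: [0.4389, -0.3125, 0.0704]
tcp_rot: [-0.685, 0.685, 0.174, -0.176]
contact_force: [-0.0, 0.3, -0.6]
gripper_width: 0.0881
```

Run:
```python
from h import *
go(.4398,-.3128,.009,.5)
chk("tin",(.4398,-.3128),0,.064,.027,"pics/z18.png")
```

```text
t 28.32 pos [ 0.4389 -0.3125  0.0704] w 0.0881 F [-0.   0.3 -0.6] -> shift mm [ 0.8 61.4 -0.7] turn [-0.     0.    -0.002]
```

View pics/z18.png

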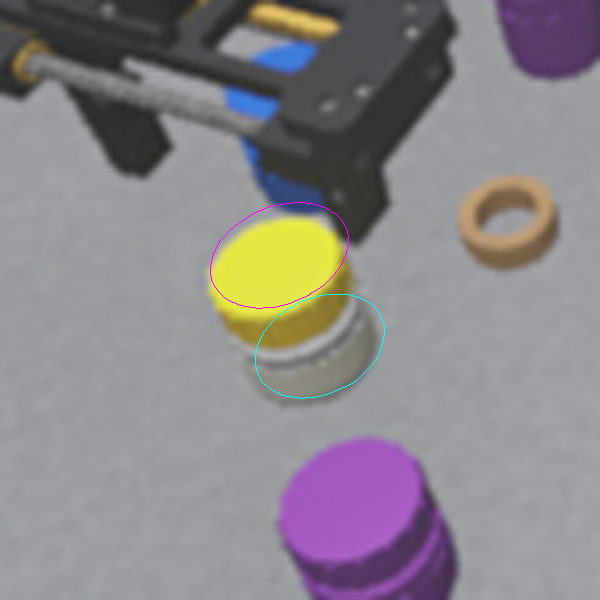

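arm_command(plan=[[0.8,12,-0.7,0,0,0,1],[0.8,26,-0.7,0,0,0,1],[0.8,40,-0.7,0,0,0,1],[0.8,50,-0.7,0,0,0,1],[0.8,56,-0.7,0,0,-0.002,1],[0.8,59,-0.7,0,0,-0.002,1],[0.8,59,-0.7,0,0,-0.002,1],[0.8,59,-0.7,0,0,-0.002,0],[0.8,59,-0.7,0,0,-0.002,0],[0.8,59,-0.7,0,0,-0.002,0],[0.8,59,-0.7,0,0,-0.002,0],[0.8,59,-0.7,0,0,-0.002,0],[0.8,59,-0.7,0,0,-0.002,0]])

```text
t: 30.0
ee_pos: [0.4402, -0.3132, 0.0121]
tcp_rot: [-0.685, 0.686, 0.175, -0.175]
contact_force: [-0.8, 0.6, 2.1]
gripper_width: 0.0511
```

Run:
```python
from h import *
go(.6606,-.1753,.1)
chk("tin",(.4398,-.3128),0,.064,.027,"pics/z19.png")
```

```text
t 30.0 pos [ 0.4402 -0.3132  0.0121] w 0.0511 F [-0.8  0.6  2.1] -> shift mm [259.5 -87.9  15.1] turn [0.001 0.412 0.   ]
```

View pics/z19.png

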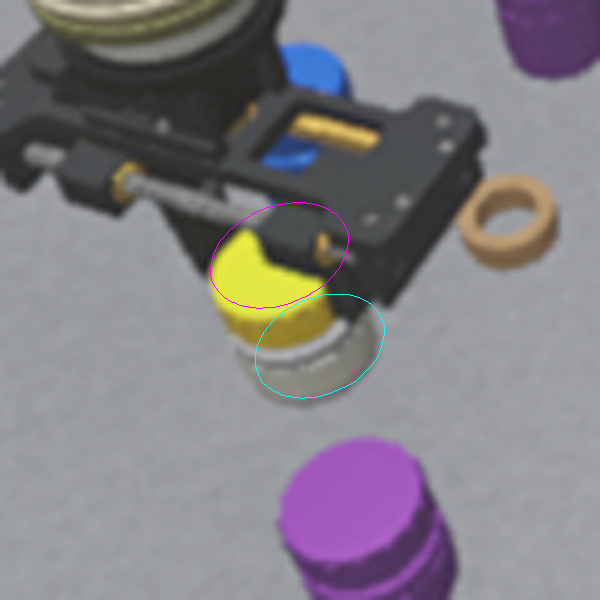

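arm_command(plan=[[0,-8,0,0,0,0,0],[0,-25,0,0,0,0,0],[0,-50,0,0,0,0,0],[5,-75,0,0,0,0,0],[18,-88,1,0,0,0,0],[38,-88,2,0,0.05,0,0],[62,-88,4,0,0.1,0,0],[90,-88,5,0,0.15,0,0],[118,-88,7,0,0.2,0,0],[146,-88,8,0,0.26,0,0],[174,-88,10,0,0.32,0,0],[202,-88,12,0,0.38,0,0],[226,-88,13,0,0.412,0,0],[244,-88,14,0,0.412,0,0],[255,-88,15,0,0.412,0,0],[259.5,-86,15.1,0,0.412,0,0],[259.5,-74,15.1,0,0.412,0,0],[259.5,-58,15.1,0,0.412,0,0],[259.5,-46,15.1,0,0.412,0,0],[259.5,-44,15.1,0,0.412,0,0]])

```text
t: 32.55
ee_pos: [0.66, -0.1754, 0.0546]
tcp_rot: [-0.706, 0.707, 0.031, -0.032]
contact_force: [0.5, -1.3, -1.2]
gripper_width: 0.051
```

Run:
```python
from h import *
go(.6608,-.1755,.0258)
chk("tin",(.6606,-.1753),robot.get_obs()['ee_pos'][2]-.0121,.064,.027,"pics/z20.png")
```

```text
t 32.55 pos [ 0.66   -0.1754  0.0546] w 0.051 F [ 0.5 -1.3 -1.2] -> shift mm [ 0.8 28.8 -0.2] turn [ 0.    -0.    -0.001]
```

View pics/z20.png

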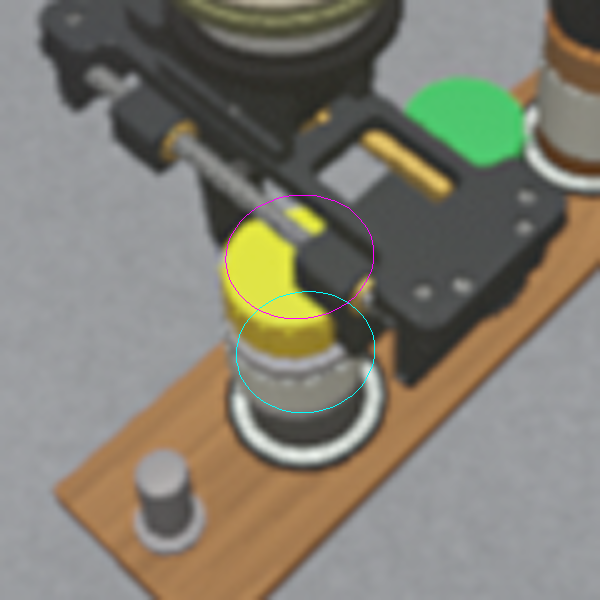

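arm_command(plan=[[0.8,8,-0.2,0,0,0,0],[0.8,17,-0.2,0,0,0,0],[0.8,23,-0.2,0,0,0,0],[0.8,27,-0.2,0,0,0,0],[0.8,28.5,-0.2,0,0,0,0],[0.8,29.3,-0.2,0,0,0,0],[0.8,30,-0.2,0,0,0,0],[0.8,30,-0.2,0,0,0,0]])

```text
t: 33.6
ee_pos: [0.6612, -0.1757, 0.0261]
tcp_rot: [-0.706, 0.707, 0.031, -0.031]
contact_force: [-2.5, 0.7, 6.3]
gripper_width: 0.0513
```

Contact at the expected height. Release, rise and back away so that the top camera sees everything.

arm_command(plan=[[0,0,0,0,0,0,0.64],[0,0,0,0,0,0,0.75],[0,0,0,0,0,0,1],[0,0,0,0,0,0,1],[0,0,0,0,0,0,1],[0,-15,0,0,0,0,1],[0,-40,0,0,0,0,1],[0,-75,0,0,0,0,1],[0,-115,0,0,0,0,1],[0,-150,0,0,0,0,1],[-40,-170,0,0,0,0,1],[-90,-180,0,0,0,0,1],[-140,-180,0,0,0,0,1],[-190,-180,0,0,0,0,1],[-230,-180,0,0,0,0,1],[-250,-180,0,0,0,0,1],[-250,-180,0,0,0,0,1]])

```text
t: 35.72
ee_pos: [0.4119, -0.1978, 0.2074]
tcp_rot: [-0.706, 0.707, 0.031, -0.03]
contact_force: [0.2, 0.0, 0.9]
gripper_width: 0.0878
```

Run:
```python
from h import *
top=robot.grab_frame("top");sc=robot.grab_frame("scene")
T=dict(can=((.6368,.0936),.164,.0245,"blue"),amber=((.6445,.0038),.134,.0265,"black"),tub=((.6524,-.0858),.106,.0255,"green"),tin=((.6606,-.1753),.078,.0265,"yellow"))
for cam,im in(("top",top),("scene",sc)):
  for k,(p,z,r,col) in T.items():
    u,v=proj(cam,[*p,z]).round().astype(int); m=20
    sub=im[v-m:v+m,u-m:u+m]
    bs=blobs(sub,col)
    if not bs: print(cam,k,"none");continue
    c=max(bs,key=cv2.contourArea); (x,y),rr=cv2.minEnclosingCircle(c)
    if cam=="top": print(cam,k,"err mm",((ray(cam,(x+u-m,y+v-m),z)[:2]-p)*1e3).round(1),"r px",round(rr,1))
a=cv2.resize(top[100:220,170:420],(780,374));cv2.imwrite("pics/f_top.png",a[:,:,::-1]);cv2.imwrite("pics/f_sc.png",cv2.resize(sc[130:340,160:400],(720,600))[:,:,::-1][:600])
```

```text
top can err mm [-0.9  1.8] r px 12.1
top amber err mm [-2.8  2.6] r px 13.3
top tub err mm [-0.8  0.6] r px 11.9
top tin err mm [-1.4 -2. ] r px 12.7
```

View pics/f_top.png

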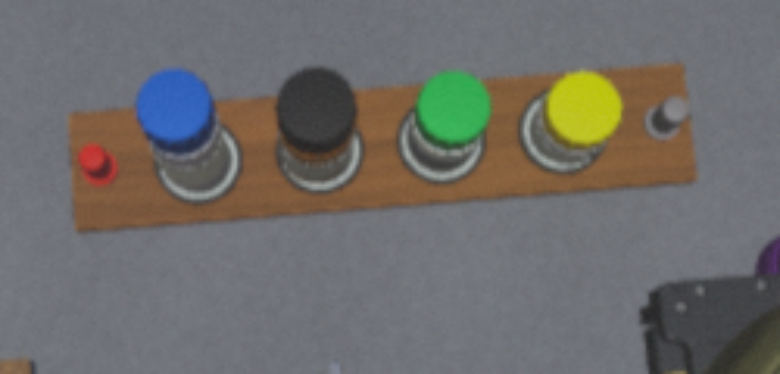

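View pics/f_sc.png

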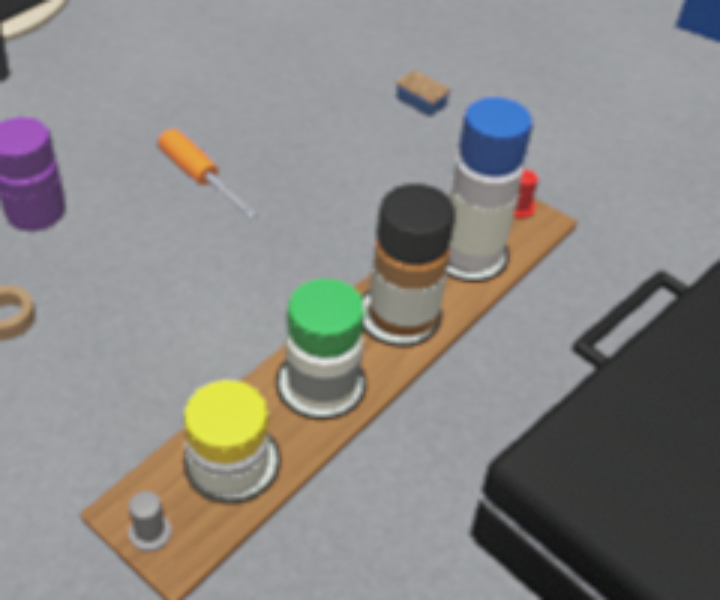

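All four stand upright in the right order, each cap centre within 4 mm of its mark, and the gripper is clear. I'm handing in.

```bash
python3 -c "
from workcell import robot
print(robot.sign_off())"
```

```text
the job is handed in; nothing more can be done
None
```

I placed all four containers on the board and handed the job in at about 36 s of the 104 s allowed. From the red stop to the grey one they run can, amber bottle, tub, tin. Each was gripped by its cap, set down until I felt light contact at the expected height of 14 mm, and released.

**Last checks:**
- **Position:** in the top view the cap centres were off their marks by about 2.0 mm (can), 3.8 mm (amber), 1.0 mm (tub) and 2.4 mm (tin). The limit is 13 mm.
- **Order and uprightness:** the scene view shows all four upright, in the right order and on their marks. I checked this by eye, and did not measure tilt or speed.
- **Gripper:** it was open and clear of everything before I handed in.

**One disagreement:** in the camera views the finger tips sat about 26 mm higher than the reported TCP height. I didn't find the cause. I set the grasp depth from the pictures and worked the placing heights from the change in height since each pick, and contact came where expected each time.

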